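Meter two barrel nuts from a tipping cup

ROBOT

A 7-joint arm with a two-finger parallel gripper is mounted at the origin on the work surface. World frame = base frame: x ahead of the robot, y to its left, z up, the work surface at z = 0. Lengths are in m, angles in rad, forces in N, time in s.
With the tool pointing down it reaches from about 0.425 to 0.925 m from the base axis. Payload 6.8 kg.
Tool frame: the origin (TCP) lies midway between the tips of the shut fingers; the grasp point (between the pads) lies 19 mm behind it; z points along the fingers, y is the direction in which the jaws open and shut (so a half turn about z gives the same grasp; the last joint's range is limited). The gripper opens to 85 mm and grips with 20 to 120 N. Pads are 22 mm wide; open, the fingers measure 114 mm over their backs; the gripper's body (76 mm by 85 mm) begins 54 mm behind the grasp point. The pads swing forward as they close: fully open they stand 13 mm farther back than shut.
Start: joints at [-1.297, 0.477, 0.022, 1.555, -0.011, 1.109, -0.083], TCP at [0.251, 0.626, 0.231] pointing down, gripper open.
Joint ranges: [-2.96, 2.96], [-0.34, 2.1], [-1.41, 1.46], [0.24, 2.44], [-1.37, 4.51], [0.17, 1.92], [-2.96, 2.96]. Speed limits (rad/s): [2.39, 2.39, 3.14, 3.14, 3.14, 3.14, 3.14].

INTERFACE

Orientations are given as a unit quaternion [w, x, y, z].
In Python, from station import bot, vision gives the robot as it stands.
- The arm moves only by the tool move_arm, never from a script. Its argument "increments" is text: rows parted by semicolons, each of 7 numbers parted by spaces: the opening, from 0 (shut) to 1 (fully open), then the shift along the world's x, y, z in mm, then the turn, a rotation vector about the world's x, y, z in rad. In form: grip x y z rx ry rz; .... A call has exactly 8 rows; each row shifts and turns the commanded pose from where the row before left it; what a row does not reach is not made up. A row lasts 1/8 s, in which the tool goes at most 62.5 mm and 10.7 degrees, less where a joint would pass 70% of its speed; a pose out of reach is approached as far as the arm can. A call with a gripper value outside its range is refused whole. The fingers move at their own pace and stop on an object; "newtons" is the grip in N (left out, the last holds). Time passes only in rows, so rows that do not move let the fingers close, or fill a call up. It gives the time, the measured TCP pose, the force and the opening at its end, in the units of the state.
- bot.get_obs(): the state, without advancing time (a new reading comes with each control period).
- vision.read_camera(name): name is "scene" or "top" or "wrist"; returns (picture, depth): 480x640x3 uint8, red, green, blue; 480x640 float32, m along the optical axis (not along the pixel's ray), 0 where there is no reading.
- vision.calibration(name): a dict with "fx", "fy", "cx", "cy" (pixels), "R" (3x3) and "t" (3): a world point X has camera coordinates R X + t; the wrist camera has in their place "hand_eye" (4x4, takes a point from camera to tool coordinates, whose origin is the TCP and whose axes are the flange's). Camera axes: x right, y down, z forward; pixel columns grow to the right and rows downward; lengths in m; the calibration is good to about 2 mm. A picture is of the moment at which its call begins: read the wrist's pose just before it. calibration takes no time and is no camera call.
- bot.hand_in(): hands the job in, once; it reports no verdict.
The state is a dict: "t": time; "q": joint angles; "joint_vel": joint speeds; "joint_torque": joint torques, N m; "eef_pos": TCP position; "tool_rot": TCP orientation; "contact_force": force on the tool from outside, world axes, zero at the start; "torque": the same for the moment, N m; "gripper_width": opening from 0.0 (shut) to 1.0 (fully open).
Only numpy, scipy, OpenCV 4.12 (cv2) and the standard library are available. Lean on these libraries where they do the work, as an engineer would, in place of code of your own. Each camera call takes 0.05 s, during which the arm holds its last target.

TASK

A guitar's neck joint needs two barrel nuts. Swivel the tipping cup on its stand until the chute points at the round open dish, then tip the cup little by little until exactly two of the five nuts have rolled into the dish, and tip it back level with the other three still in it. Do not touch the nuts with the gripper, and leave the tin and the other loose things around the cup where they are.

Things in the scene. Friction and masses are not known exactly. Their poses are not given: they have to be found in the camera images.
- swivel_axis (a point): Point on the vertical swivel axis of the tipping-cup stand, 20 mm above the bench (the stand's round foot, 90 mm across, is fixed on a 12 mm plywood board). The grey yoke above it carries the sheet-metal cup and swivels about this axis.
- bar (a point): Centre of the cup's level round handle bar, 10 mm thick, 90 mm long, free all round, about 212 mm above the bench. It lies across the pouring direction, 45 mm behind the swivel axis with the cup level: the chute points from the bar through that axis. Taken from above, it is moved sideways to swivel the cup or forward in an arc about the pivot to tip it (3 to 6 N); it can turn between the fingers.
- pivot (a point): Middle of the level tilt axis of the cup, 117 mm above the bench, 15 mm ahead of the swivel axis. With the cup level the bar is 60 mm behind and 95 mm above it (112 mm radius); tipping carries the bar forward and over.
- crest (a point): Middle of the crest where the cup's grooved floor ends and its 36 mm chute begins; moves with the cup: x along the chute, y across, z up when level. The cup is an open-topped ribbed metal hopper, 42 mm wide inside. A nut in the cup has its centre at x -8 (front one) to -95 mm here and within 20 mm in z; x above 0 means it has gone over.
- chute_tip (a point): Middle of the outer edge of the cup's chute, 75 mm ahead of the swivel axis and 90 mm above the bench with the cup level. Nuts leaving a slowly tipped cup fall into the dish when the chute points at its centre (within about 0.15 rad).
- turntable (a joint): Swivel angle of the cup (rad), 0 at the start, positive anticlockwise from above, range -1.3 to 1.3; stiff, stays where it is left.
- cup (a joint): Tilt of the cup (rad), 0 level as at the start (its stop), positive as the chute goes down, range 0 to 1.1; stiff, stays where it is left.
- dish: Round open steel dish fixed on the board, 108 mm across the rim, 28 mm high, floor 5 mm thick and about 90 mm across inside; origin at the centre of its underside, 12 mm above the bench, 100 to 115 mm from the swivel axis.
- nut0_c (a point): Centre of a brass barrel nut, a smooth roller 16 mm thick and 36 mm long, about 50 g; the five lie in the cup, one behind the other, each across the chute direction in its own shallow groove (nut0 nearest the chute, nut4 at the back). As the cup tips they roll out one by one, front first: the first at about 0.3 rad of tilt, each next about 0.15 rad later.
- nut1_c (a point): Centre of a brass barrel nut, a smooth roller 16 mm thick and 36 mm long, about 50 g; the five lie in the cup, one behind the other, each across the chute direction in its own shallow groove; number 2 from the chute.
- nut2_c (a point): Centre of a brass barrel nut, a smooth roller 16 mm thick and 36 mm long, about 50 g; the five lie in the cup, one behind the other, each across the chute direction in its own shallow groove; number 3 from the chute.
- nut3_c (a point): Centre of a brass barrel nut, a smooth roller 16 mm thick and 36 mm long, about 50 g; the five lie in the cup, one behind the other, each across the chute direction in its own shallow groove; number 4 from the chute.
- nut4_c (a point): Centre of a brass barrel nut, a smooth roller 16 mm thick and 36 mm long, about 50 g; the five lie in the cup, one behind the other, each across the chute direction in its own shallow groove; number 5 from the chute.
- tin: Bystander, to be left alone: closed round aluminium tin, 83 diameter x 32 high, on the board; a bystander beside the chute's path, on the other side from the dish; origin at its underside.
- sander: Bystander, to be left alone: cork sanding block 65 x 35 x 28 on the board; origin at its underside.
- tuner: Bystander, to be left alone: small brass bush, 24 diameter x 30 high, on the board; origin at its underside.
- chisel: Bystander, to be left alone: red-handled screwdriver lying on the bench; origin at its underside.

How it is judged:
By the outcome, as a careful person would: the job done as asked, in the order asked, and still so for the second after the job is handed in, with the robot touching nothing.
It also fails if it takes over 48 s, if anything falls off the work surface, if the arm or the gripper's body presses on something with over 40 N, if the wrist force passes 120 N, or if a joint passes its speed limit or range.

## Working session

There is one attempt and no reset: what is moved stays moved. The work goes in short steps, Python scripts to look and compute and a tool call to move; the robot and the scene stay as the last step left them, time stands still between calls to the robot, and variables do not carry over. Pictures are saved under pics/ and viewed, and the job is handed in when it is done.

Besides the shell and the picture viewer there is one more tool, called after "Call:" as name(argument=value, ...), one argument or row to a line, values as JSON. move_arm: Moves the arm, as the interface text tells. Its arguments: {"type":"object","properties":{"increments":{"type":"string"},"newtons":{"type":"number"}},"required":["increments"]}

```bash
mkdir -p pics; cat > h.py <<'E'
import numpy as np, cv2
from station import bot, vision
def snap(name,fn):
    o=bot.get_obs(); im,d=vision.read_camera(name)
    cv2.imwrite('pics/'+fn+'.png',im[:,:,::-1]); np.save('pics/'+fn+'.npy',d); return im,d,o
def w(name,u,v,d):
    c=vision.calibration(name); p=np.array([(u-c['cx'])/c['fx']*d,(v-c['cy'])/c['fy']*d,d])
    return c['R'].T@(p-c['t'])
def wz(name,u,v,z):
    c=vision.calibration(name); r=c['R'].T@np.array([(u-c['cx'])/c['fx'],(v-c['cy'])/c['fy'],1]); o=-c['R'].T@c['t']
    return o+r*(z-o[2])/r[2]
def proj(name,X):
    c=vision.calibration(name); p=c['R']@np.array(X)+c['t']; return c['fx']*p[0]/p[2]+c['cx'],c['fy']*p[1]/p[2]+c['cy']
E
python3 - <<'E'
from h import *
snap('scene','s0');snap('top','t0')
for n in('scene','top'):
    c=vision.calibration(n);print(n,c['fx'],-c['R'].T@c['t'],c['R'][2])
print(bot.get_obs())
E
```

```text
scene 567.7361490630317 [1.04851965 0.07039197 0.88133347] [-0.53737144 -0.21326833 -0.81593416]
top 554.6911350501922 [ 0.46552096 -0.11718627  1.15242921] [ 0.10524852  0.00814334 -0.99441261]
{'t': 0.1, 'q': array([-1.29708419,  0.47774799,  0.02236735,  1.55632352, -0.01149357,
        1.10932121, -0.0830937 ]), 'joint_vel': array([ 3.68022497e-05, -2.03098823e-03, -2.09081278e-04, -3.65766532e-03,
        1.47525635e-03, -9.86746075e-04, -1.35807882e-03]), 'joint_torque': array([ 4.87242345e-03, -5.97764397e+01,  1.61395267e+00, -2.81956387e+01,
        1.28587030e-02,  5.06766155e-03, -1.98865632e-05]), 'eef_pos': array([0.25133604, 0.62589414, 0.23041522]), 'tool_rot': array([-8.95765640e-05,  1.89744807e-01,  9.81833086e-01, -8.30944936e-04]), 'contact_force': array([-0.30004373,  0.04864747,  0.84206622]), 'torque': array([-0.005366  ,  0.00989773, -0.01409062]), 'gripper_width': 1.0007120426326908}
```

View pics/s0.png

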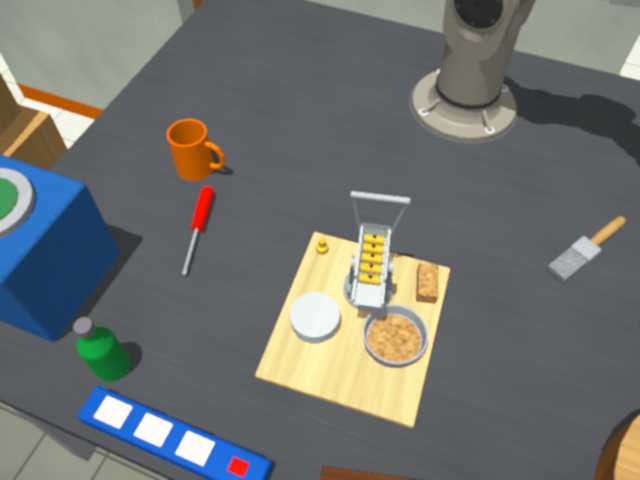

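View pics/t0.png

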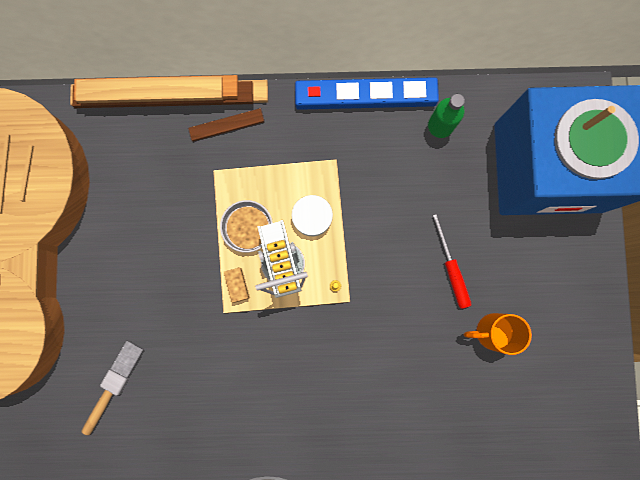

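```bash
python3 - <<'E'
from h import *
im=cv2.imread('pics/t0.png'); cv2.imwrite('pics/t0c.png',cv2.resize(im[150:320,205:365],None,fx=3.5,fy=3.5,interpolation=cv2.INTER_CUBIC)) 
im=cv2.imread('pics/s0.png'); cv2.imwrite('pics/s0c.png',cv2.resize(im[170:390,290:460],None,fx=2.7,fy=2.7,interpolation=cv2.INTER_CUBIC)) 
E
```

```text
(no output)
```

View pics/t0c.png

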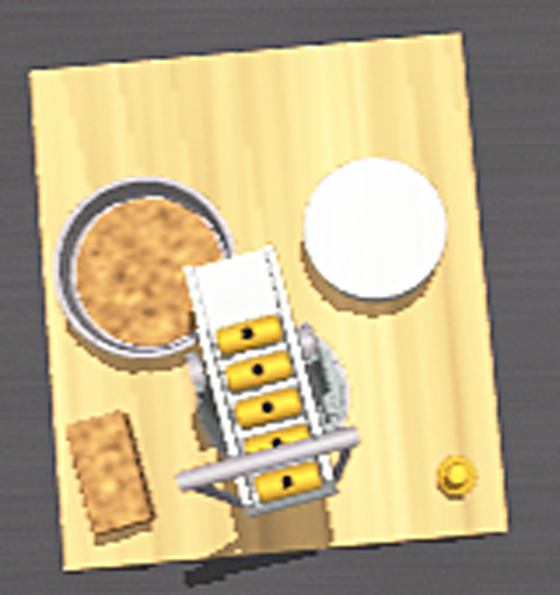

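View pics/s0c.png

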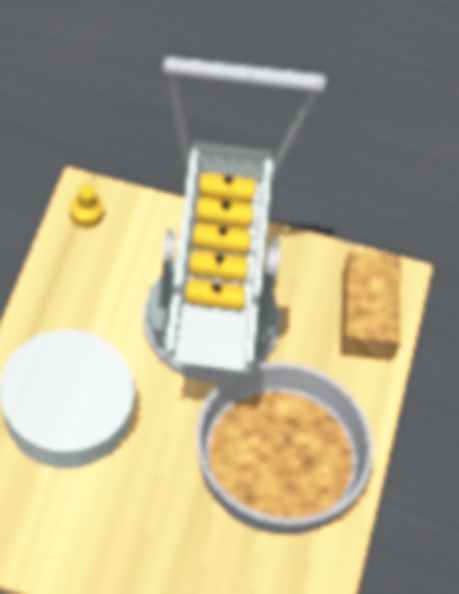

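```bash
python3 - <<'E'
from h import *
T=lambda a,b,z: wz('top',205+a/3.5,150+b/3.5,z)
S=lambda a,b,z: wz('scene',290+a/2.7,170+b/2.7,z)
b1,b2=T(181,480,.212),T(356,437,.212); bar=(b1+b2)/2
s1,s2=S(166,67,.212),S(323,81,.212)
print('bar',b1,b2,bar,np.linalg.norm(b1-b2)); print('barS',s1,s2,(s1+s2)/2,np.linalg.norm(s1-s2))
print('dish',T(145,268,.040),S(285,446,.04), 'floor',T(152,271,.017),S(282,455,.017))
tip=T(229,258,.09);print('tip',tip,S(214,364,.09),'tin',T(374,228,.044))
print('lengths',np.linalg.norm((tip-bar)[:2]))
d=(tip-bar)[:2];print('dir',np.degrees(np.arctan2(d[1],d[0])), 'bar perp',np.degrees(np.arctan2(*(b1-b2)[:2][::-1]))-90)
d/=np.linalg.norm(d);ax=bar[:2]+45*d/1000;print('axis',ax)
di=T(145,268,.040)[:2]-ax;print('dish dist',np.linalg.norm(di),'ang',np.degrees(np.arctan2(di[1],di[0])))
dep=np.load('pics/t0.npy')
for (u,v) in [(281.5,280.8),(275,282.2),(290,278.7)]:
    print(min((w('top',u+i,v+j,dep[int(round(v+j)),int(round(u+i))])[2],i,j) if 0 else (-w('top',u,v+j,dep[int(round(v+j)),int(round(u))])[2],j) for i in [0] for j in range(-3,4)))
E
```

```text
bar [ 0.4947241  -0.00920615  0.212     ] [ 0.51370701 -0.09425843  0.212     ] [ 0.50421556 -0.05173229  0.212     ] 0.08714494390076818
barS [ 0.51538653 -0.09172849  0.212     ] [ 0.49140628 -0.00649825  0.212     ] [ 0.5033964  -0.04911337  0.212     ] 0.0885395191821114
dish [0.6229353  0.03020657 0.04      ] [0.62775615 0.03497667 0.04      ] floor [0.62430913 0.02912783 0.017     ] [0.62272439 0.03414675 0.017     ]
tip [ 0.62040365 -0.02296343  0.09      ] [ 0.61844311 -0.01733686  0.09      ] tin [ 0.64272542 -0.10287998  0.044     ]
lengths 0.11969678880670924
dir 13.907068002124813 bar perp 12.58169910784953
axis [ 0.54789646 -0.04091664]
dish dist 0.10338925773237531 ang 43.4654340081383
(np.float64(-0.21989315633432413), 0)
(np.float64(-0.2178335810341596), 0)
(np.float64(-0.21743947162315597), 1)
```

Call:
move_arm(
  increments="0.6 31 -41 9 0 0 -0.06; 0.6 31 -41 9 0 0 -0.06; 0.6 31 -41 9 0 0 -0.06; 0.6 31 -41 9 0 0 -0.06; 0.6 31 -41 9 0 0 -0.06; 0.6 31 -41 9 0 0 -0.06; 0.6 31 -41 9 0 0 -0.06; 0.6 31 -41 9 0 0 -0.06",
  newtons=30,
)

```text
t: 1.1
eef_pos: [0.5001, 0.2968, 0.3033]
tool_rot: [-0.0, 0.419, 0.908, -0.0]
contact_force: [-0.6, 1.6, -0.4]
gripper_width: 0.602
```

Call:
move_arm(
  increments="0.6 0.5 -43.5 -2 0 0 -0.058; 0.6 0.5 -43.5 -2 0 0 -0.058; 0.6 0.5 -43.5 -2 0 0 -0.058; 0.6 0.5 -43.5 -2 0 0 -0.058; 0.6 0.5 -43.5 -2 0 0 -0.058; 0.6 0.5 -43.5 -2 0 0 -0.058; 0.6 0.5 -43.5 -2 0 0 -0.058; 0.6 0.5 -43 -2 0 0 -0.058",
)

```text
t: 2.1
eef_pos: [0.5031, -0.0505, 0.2871]
tool_rot: [-0.0, 0.616, 0.788, -0.0]
contact_force: [0.3, -0.2, 0.2]
gripper_width: 0.6
```

```bash
python3 - <<'E'
from h import *
im,d,o=snap('wrist','w1');print(o['t'],o['eef_pos'],o['tool_rot']);c=vision.calibration('wrist');print(c)
snap('top','t1')
im=cv2.imread('pics/t1.png'); cv2.imwrite('pics/t1c.png',cv2.resize(im[150:330,195:375],None,fx=3,fy=3,interpolation=cv2.INTER_CUBIC)) 
E
```

```text
2.1 [ 0.50309159 -0.05046796  0.28708284] [-1.49393916e-04  6.16135837e-01  7.87639897e-01 -2.20865614e-05]
{'fx': 335.95158004454225, 'fy': 335.95158004454225, 'cx': 321.03295206564945, 'cy': 240.21163494240085, 'hand_eye': array([[-5.34850754e-04, -9.48474829e-01, -3.16852036e-01,
         8.18792831e-02],
       [ 9.99999323e-01, -8.34660095e-04,  8.10484608e-04,
         7.44805239e-04],
       [-1.03318800e-03, -3.16851388e-01,  9.48474634e-01,
        -1.42476097e-01],
       [ 0.00000000e+00,  0.00000000e+00,  0.00000000e+00,
         1.00000000e+00]])}
```

View pics/w1.png

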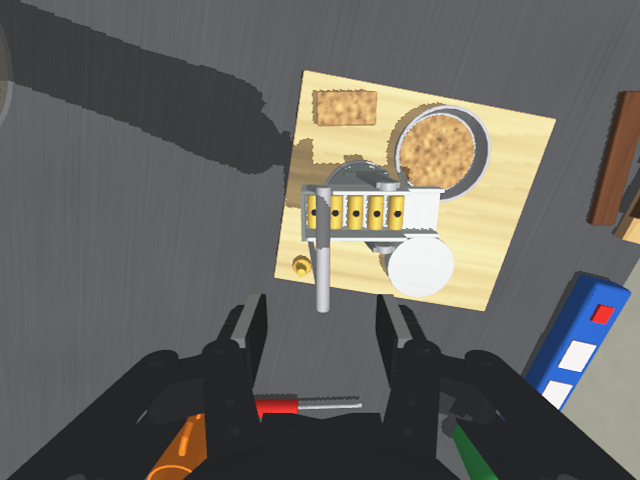

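View pics/t1c.png

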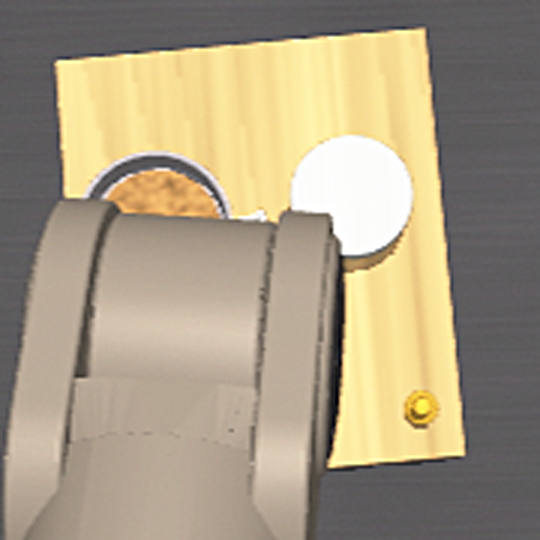

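```bash
cat >> h.py <<'E'
from scipy.spatial.transform import Rotation as Ro
def ww(u,v,z,o):
    c=vision.calibration('wrist');q=o['tool_rot'];R=Ro.from_quat([q[1],q[2],q[3],q[0]]).as_matrix();H=c['hand_eye']
    r=R@(H[:3,:3]@np.array([(u-c['cx'])/c['fx'],(v-c['cy'])/c['fy'],1]));p=R@H[:3,3]+o['eef_pos']
    return p+r*(z-p[2])/r[2]
E
python3 - <<'E'
from h import *
o=bot.get_obs()
b1,b2=ww(323,189,.212,o),ww(323,310,.212,o);print(b1,b2,(b1+b2)/2,np.linalg.norm(b1-b2))
print('tip',ww(439,189,.09,o),ww(437,237,.09,o)); print('dish',ww(443,152,.04,o))
print('tool y ang',np.degrees(2*np.arctan2(.7876,.6161))-90)
E
```

```text
[ 0.49434356 -0.01107199  0.212     ] [ 0.51529724 -0.09771938  0.212     ] [ 0.5048204  -0.05439569  0.212     ] 0.08914497573407854
tip [ 0.61442901 -0.0041586   0.09      ] [ 0.62986566 -0.05309585  0.09      ]
dish [0.6237087  0.03201457 0.04      ]
tool y ang 13.931419313102566
```

Call:
move_arm(
  increments="0.6 1 -1 -24 0 0 0; 0.6 0 0 -24 0 0 0; 0.6 0 0 -24 0 0 0; 0.6 0 0 -16 0 0 0; 0.6 0 0 -6 0 0 0; 0.3 0 0 0 0 0 0; 0 0 0 0 0 0 0; 0 0 0 0 0 0 0",
  newtons=30,
)

```text
t: 3.2
eef_pos: [0.5045, -0.0502, 0.1941]
tool_rot: [0.0, 0.616, 0.788, 0.0]
contact_force: [-3.2, -1.0, 5.4]
gripper_width: 0.102
```

```bash
python3 - <<'E'
from h import *
im,d,o=snap('wrist','w2');print(o)
E
```

```text
{'t': 3.2, 'q': array([-0.45528658,  0.26141962,  0.5123101 ,  2.01796076, -0.16290005,
        0.90070578,  0.38877688]), 'joint_vel': array([-5.34130986e-04,  1.86458385e-04, -6.51157658e-05,  2.73224498e-03,
        2.58462800e-04, -3.11325595e-03,  2.71069601e-03]), 'joint_torque': array([-2.95398971e-01, -3.48734701e+01,  3.73944037e+00, -2.44161719e+01,
       -1.35105522e-01, -9.02869776e-01,  2.43781786e-02]), 'eef_pos': array([ 0.5045271 , -0.05020896,  0.19406529]), 'tool_rot': array([7.35275988e-06, 6.15519250e-01, 7.88121807e-01, 2.65683046e-04]), 'contact_force': array([-3.16746593, -1.01767541,  5.44636062]), 'torque': array([-0.13234605,  0.68257122, -0.03736645]), 'gripper_width': 0.10220858625371818}
```

View pics/w2.png

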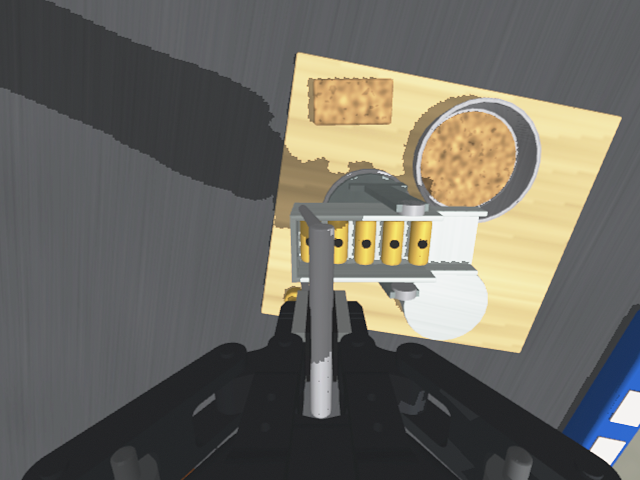

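Call:
move_arm(
  increments="0 0.7 -2.8 0 0 0 0.064; 0 0.9 -2.7 0 0 0 0.064; 0 1.0 -2.6 0 0 0 0.064; 0 1.2 -2.6 0 0 0 0.064; 0 1.4 -2.5 0 0 0 0.064; 0 1.5 -2.4 0 0 0 0.064; 0 1.7 -2.3 0 0 0 0.064; 0 1.8 -2.2 0 0 0 0.064",
)

```text
t: 4.25
eef_pos: [0.5155, -0.0699, 0.1941]
tool_rot: [0.001, 0.395, 0.919, 0.001]
contact_force: [-0.4, 1.9, 2.0]
gripper_width: 0.102
```

```bash
python3 - <<'E'
from h import *
im,d,o=snap('wrist','w3');print(o['eef_pos'],o['tool_rot'],o['contact_force'],o['torque'])
snap('scene','s3');snap('top','t3')
im=cv2.imread('pics/s3.png'); cv2.imwrite('pics/s3c.png',cv2.resize(im[170:390,290:460],None,fx=2.7,fy=2.7,interpolation=cv2.INTER_CUBIC)) 
E
```

```text
[ 0.51551471 -0.06989955  0.19409575] [7.48329168e-04 3.94817473e-01 9.18758996e-01 7.14487560e-04] [-0.38300371  1.92689296  1.97276861] [ 0.22583787  0.05557463 -0.08043996]
```

View pics/w3.png

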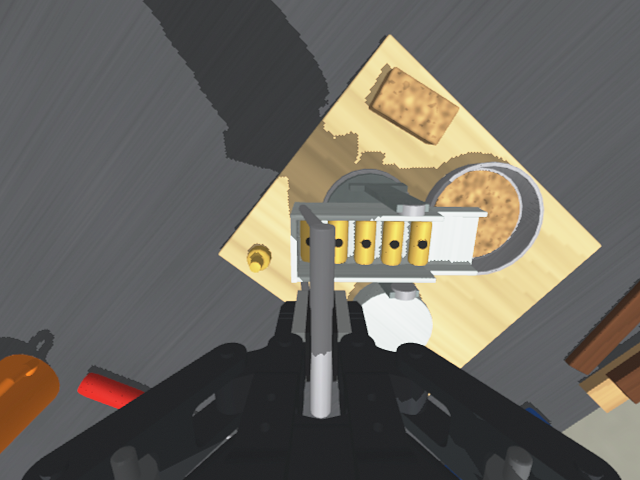

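View pics/s3c.png

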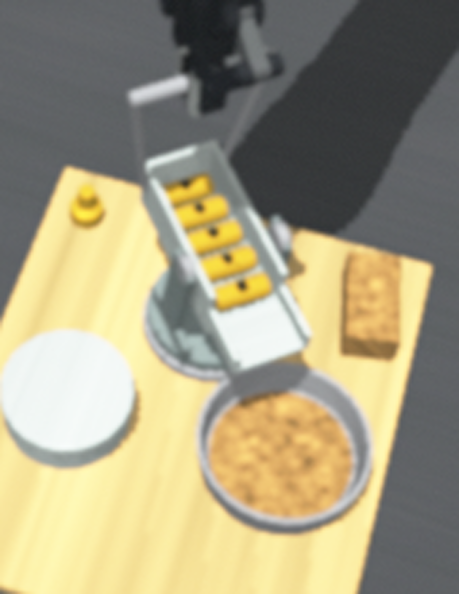

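```bash
python3 - <<'E'
from h import *
S=lambda a,b,z: wz('scene',290+a/2.7,170+b/2.7,z)
o=bot.get_obs()
t=S(269,354,.09); l=S(231,372,.09); r=S(309,334,.09); di=S(285,446,.04)
print(t,l,r,di,'foot',S(208,318,.025))
e=r-l;print('edge dir-90',np.degrees(np.arctan2(e[1],e[0]))-90)
v=di-t;print('tip->dish',np.degrees(np.arctan2(v[1],v[0])),np.linalg.norm(v[:2]))
t=(ww(487,213,.09,o)+ww(475,275,.09,o))/2; print('wrist tip',t, ww(486,213,.09,o),ww(475,275,.09,o)); di=ww(484,222,.04,o);print('dish',di)
E
```

```text
[0.59994664 0.01036066 0.09      ] [ 0.61967494 -0.00643023  0.09      ] [0.57815762 0.02811103 0.09      ] [0.62775615 0.03497667 0.04      ] foot [ 0.55286818 -0.03920676  0.025     ]
edge dir-90 50.24048232007283
tip->dish 41.514136459620566 0.0371391555926599
wrist tip [0.61050925 0.01210689 0.09      ] [0.59302281 0.03073524 0.09      ] [ 0.62744566 -0.00703872  0.09      ]
dish [0.62544951 0.0325725  0.04      ]
```

```bash
python3 - <<'E'
import numpy as np
a=np.arange(0,0.71,0.02);f=-60*np.cos(a)+95*np.sin(a);z=95*np.cos(a)+60*np.sin(a)
c,s=np.cos(np.radians(43.5)),np.sin(np.radians(43.5))
for i in range(1,len(a)):
    d=f[i]-f[i-1];print('%.2f  dx %.2f dy %.2f dz %.2f | cum %.1f %.1f %.1f'%(a[i],d*c,d*s,z[i]-z[i-1],(f[i]+60)*c,(f[i]+60)*s,z[i]-95))
E
```

```text
0.02  dx 1.39 dy 1.32 dz 1.18 | cum 1.4 1.3 1.2
0.04  dx 1.40 dy 1.33 dz 1.14 | cum 2.8 2.6 2.3
0.06  dx 1.42 dy 1.35 dz 1.10 | cum 4.2 4.0 3.4
0.08  dx 1.44 dy 1.36 dz 1.06 | cum 5.6 5.4 4.5
0.10  dx 1.45 dy 1.38 dz 1.02 | cum 7.1 6.7 5.5
0.12  dx 1.47 dy 1.39 dz 0.98 | cum 8.6 8.1 6.5
0.14  dx 1.48 dy 1.40 dz 0.94 | cum 10.0 9.5 7.4
0.16  dx 1.49 dy 1.42 dz 0.90 | cum 11.5 10.9 8.3
0.18  dx 1.51 dy 1.43 dz 0.86 | cum 13.0 12.4 9.2
0.20  dx 1.52 dy 1.44 dz 0.82 | cum 14.6 13.8 10.0
0.22  dx 1.53 dy 1.45 dz 0.78 | cum 16.1 15.3 10.8
0.24  dx 1.54 dy 1.46 dz 0.74 | cum 17.6 16.7 11.5
0.26  dx 1.55 dy 1.47 dz 0.69 | cum 19.2 18.2 12.2
0.28  dx 1.56 dy 1.48 dz 0.65 | cum 20.7 19.7 12.9
0.30  dx 1.57 dy 1.49 dz 0.61 | cum 22.3 21.2 13.5
0.32  dx 1.58 dy 1.50 dz 0.56 | cum 23.9 22.7 14.1
0.34  dx 1.59 dy 1.50 dz 0.52 | cum 25.5 24.2 14.6
0.36  dx 1.59 dy 1.51 dz 0.48 | cum 27.1 25.7 15.0
0.38  dx 1.60 dy 1.52 dz 0.43 | cum 28.7 27.2 15.5
0.40  dx 1.61 dy 1.52 dz 0.39 | cum 30.3 28.7 15.9
0.42  dx 1.61 dy 1.53 dz 0.34 | cum 31.9 30.3 16.2
0.44  dx 1.62 dy 1.53 dz 0.30 | cum 33.5 31.8 16.5
0.46  dx 1.62 dy 1.54 dz 0.25 | cum 35.1 33.3 16.8
0.48  dx 1.62 dy 1.54 dz 0.21 | cum 36.7 34.9 17.0
0.50  dx 1.63 dy 1.54 dz 0.16 | cum 38.4 36.4 17.1
0.52  dx 1.63 dy 1.54 dz 0.12 | cum 40.0 38.0 17.3
0.54  dx 1.63 dy 1.55 dz 0.07 | cum 41.6 39.5 17.3
0.56  dx 1.63 dy 1.55 dz 0.03 | cum 43.3 41.0 17.4
0.58  dx 1.63 dy 1.55 dz -0.02 | cum 44.9 42.6 17.3
0.60  dx 1.63 dy 1.55 dz -0.06 | cum 46.5 44.1 17.3
0.62  dx 1.63 dy 1.55 dz -0.10 | cum 48.1 45.7 17.2
0.64  dx 1.63 dy 1.54 dz -0.15 | cum 49.8 47.2 17.0
0.66  dx 1.62 dy 1.54 dz -0.19 | cum 51.4 48.8 16.8
0.68  dx 1.62 dy 1.54 dz -0.24 | cum 53.0 50.3 16.6
0.70  dx 1.62 dy 1.53 dz -0.28 | cum 54.6 51.8 16.3
```

Tip slowly to about 0.24 (8 rows of 0.03).

Call:
move_arm(
  increments="0 2.1 2.0 1.8 0 0 0; 0 2.1 2.0 1.6 0 0 0; 0 2.2 2.0 1.6 0 0 0; 0 2.2 2.1 1.5 0 0 0; 0 2.2 2.1 1.4 0 0 0; 0 2.2 2.1 1.3 0 0 0; 0 2.3 2.2 1.2 0 0 0; 0 2.3 2.2 1.1 0 0 0",
)

```text
t: 5.4
eef_pos: [0.5309, -0.0555, 0.205]
tool_rot: [-0.001, 0.397, 0.918, -0.002]
contact_force: [-6.0, -7.0, 5.6]
gripper_width: 0.101
```

```bash
cat > look.py <<'E'
from h import *
import sys
n=sys.argv[1]
im,d,o=snap('wrist','w'+n);print(o['t'],o['eef_pos'],o['contact_force'],o['torque'])
i2,_,_=snap('scene','s'+n)
a=cv2.resize(im[130:330,260:560],None,fx=1.33,fy=1.33,interpolation=cv2.INTER_CUBIC)
b=cv2.resize(i2[210:390,320:460],None,fx=2.2,fy=2.2,interpolation=cv2.INTER_CUBIC)
h=max(a.shape[0],b.shape[0]);c=np.zeros((h,a.shape[1]+b.shape[1],3),np.uint8);c[:a.shape[0],:a.shape[1]]=a;c[:b.shape[0],a.shape[1]:]=b
cv2.imwrite('pics/c%s.png'%n,c[:,:,::-1])
E
python3 look.py 4
```

```text
5.4 [ 0.53091059 -0.05546398  0.20498832] [-5.97940655 -7.04048642  5.57316542] [-1.56561973  1.29063298 -0.07461133]
```

View pics/c4.png

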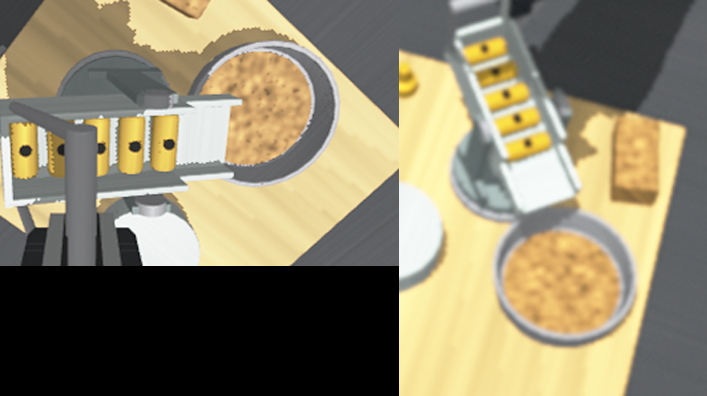

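Call:
move_arm(
  increments="0 0.8 0.7 0.4 0 0 0; 0 0.8 0.7 0.3 0 0 0; 0 0.8 0.7 0.3 0 0 0; 0 0.8 0.7 0.3 0 0 0; 0 0.8 0.8 0.3 0 0 0; 0 0.8 0.8 0.3 0 0 0; 0 0.8 0.8 0.3 0 0 0; 0 0.8 0.7 0.3 0 0 0",
)

```text
t: 6.5
eef_pos: [0.5377, -0.0492, 0.2079]
tool_rot: [-0.001, 0.397, 0.918, -0.001]
contact_force: [-5.9, -5.2, 8.3]
gripper_width: 0.101
```

```bash
python3 look.py 5
```

```text
6.5 [ 0.53765965 -0.04919436  0.20791425] [-5.89084546 -5.16203274  8.27293354] [-1.21003807  1.26388976 -0.03228204]
```

View pics/c5.png

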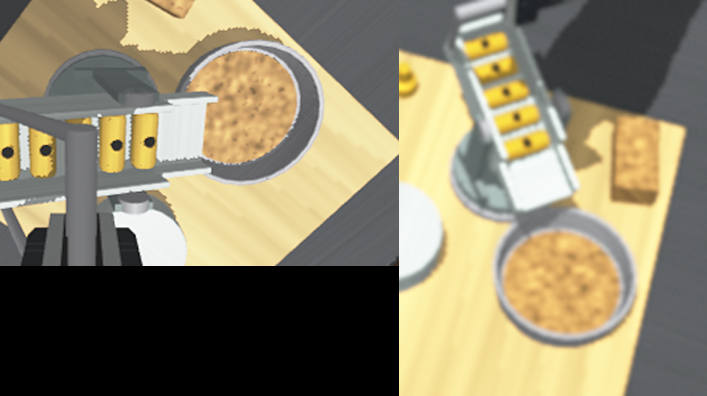

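Call:
move_arm(
  increments="0 0.8 0.8 0.3 0 0 0; 0 0.8 0.8 0.3 0 0 0; 0 0.8 0.7 0.2 0 0 0; 0 0.8 0.7 0.2 0 0 0; 0 0.8 0.8 0.2 0 0 0; 0 0 0 0 0 0 0; 0 0 0 0 0 0 0; 0 0 0 0 0 0 0",
)

```text
t: 7.6
eef_pos: [0.5419, -0.0452, 0.2091]
tool_rot: [-0.0, 0.397, 0.918, -0.001]
contact_force: [-4.5, -5.0, 7.7]
gripper_width: 0.106
```

```bash
python3 look.py 6
```

```text
7.6 [ 0.54194678 -0.04519649  0.20911071] [-4.45099028 -4.95201714  7.71600221] [-1.12691504  1.06316972 -0.04415799]
```

View pics/c6.png

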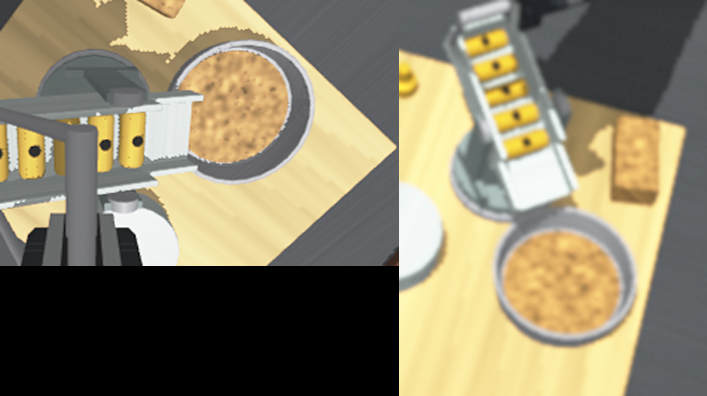

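Call:
move_arm(
  increments="0 0.8 0.8 0.2 0 0 0; 0 0.8 0.8 0.2 0 0 0; 0 0.8 0.7 0.2 0 0 0; 0 0.8 0.7 0.2 0 0 0; 0 0 0 0 0 0 0; 0 0 0 0 0 0 0; 0 0 0 0 0 0 0; 0 0 0 0 0 0 0",
)

```text
t: 8.7
eef_pos: [0.5451, -0.0422, 0.2101]
tool_rot: [-0.0, 0.397, 0.918, -0.001]
contact_force: [-5.0, -3.7, 9.5]
gripper_width: 0.101
```

```bash
python3 look.py 7
```

```text
8.7 [ 0.5451454  -0.04220596  0.21010783] [-4.95782618 -3.66443419  9.49815747] [-1.13192136  1.26560159 -0.009576  ]
```

View pics/c7.png

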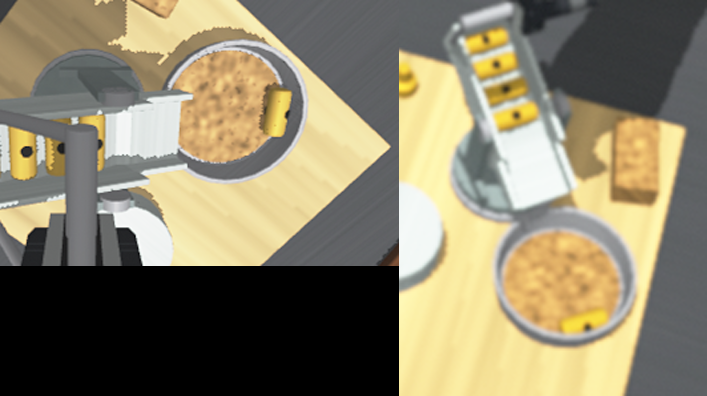

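Call:
move_arm(
  increments="0 0.8 0.8 0.3 0 0 0; 0 0.8 0.8 0.3 0 0 0; 0 0.8 0.7 0.3 0 0 0; 0 0.8 0.7 0.3 0 0 0; 0 0.8 0.8 0.3 0 0 0; 0 0.8 0.8 0.3 0 0 0; 0 0.8 0.7 0.3 0 0 0; 0 0.8 0.8 0.3 0 0 0",
)

```text
t: 9.8
eef_pos: [0.5513, -0.0363, 0.2117]
tool_rot: [-0.001, 0.397, 0.918, -0.001]
contact_force: [-3.0, -5.9, 1.0]
gripper_width: 0.101
```

```bash
python3 look.py 8
```

```text
9.8 [ 0.55125476 -0.03633663  0.21168352] [-3.04520417 -5.91181949  1.00507789] [-1.31783814  0.79135085 -0.01161045]
```

View pics/c8.png

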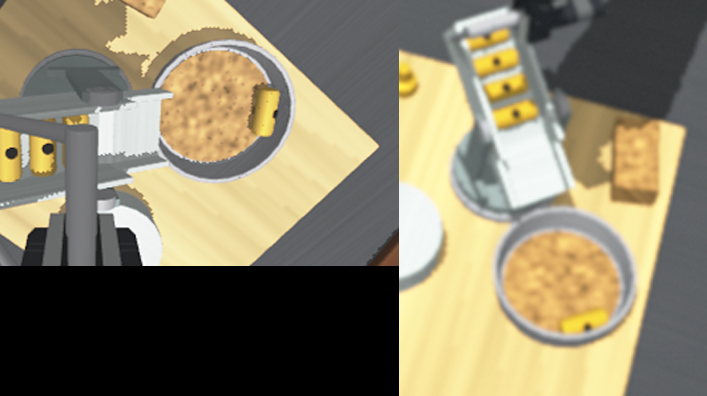

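Call:
move_arm(
  increments="0 0.8 0.8 0.1 0 0 0; 0 0.8 0.8 0.1 0 0 0; 0 0.8 0.7 0.1 0 0 0; 0 0.8 0.8 0.1 0 0 0; 0 0 0 0 0 0 0; 0 0 0 0 0 0 0; 0 0 0 0 0 0 0; 0 0 0 0 0 0 0",
)

```text
t: 10.9
eef_pos: [0.5546, -0.0332, 0.2122]
tool_rot: [-0.001, 0.397, 0.918, -0.001]
contact_force: [-2.6, -4.8, 3.2]
gripper_width: 0.103
```

```bash
python3 look.py 9
```

```text
10.9 [ 0.55460494 -0.03322614  0.21215664] [-2.560639   -4.7677741   3.23321983] [-1.31782871  0.84547883 -0.04809224]
```

View pics/c9.png

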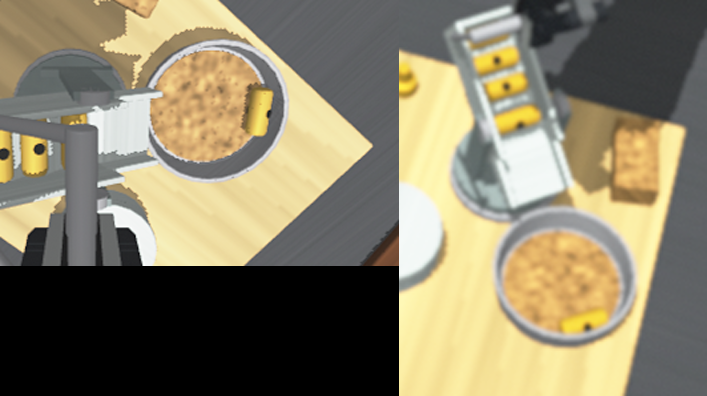

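Call:
move_arm(
  increments="0 0.8 0.8 0.1 0 0 0; 0 0.8 0.7 0 0 0 0; 0 0.8 0.8 0 0 0 0; 0 0 0 0 0 0 0; 0 0 0 0 0 0 0; 0 0 0 0 0 0 0; 0 0 0 0 0 0 0; 0 0 0 0 0 0 0",
)

```text
t: 12.0
eef_pos: [0.5572, -0.0308, 0.2125]
tool_rot: [-0.0, 0.397, 0.918, -0.001]
contact_force: [-2.8, -5.1, 3.5]
gripper_width: 0.098
```

```bash
sed -i 's/im\[130:330,260:560\],None,fx=1.33,fy=1.33/im[130:330,200:560],None,fx=1.11,fy=1.11/' look.py; python3 look.py 10
```

```text
12.0 [ 0.55718834 -0.03080074  0.21245401] [-2.75807573 -5.14966263  3.49375303] [-1.27540189  0.79914616 -0.02698732]
```

View pics/c10.png

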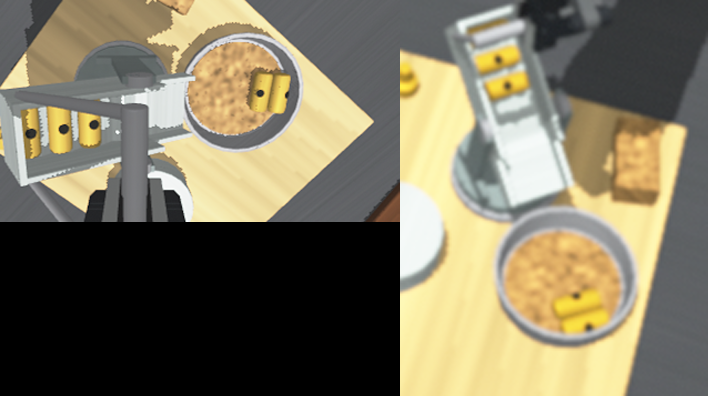

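Call:
move_arm(
  increments="0 -0.6 -0.6 0 0 0 0; 0 -1.0 -1.0 0 0 0 0; 0 -1.6 -1.5 -0.1 0 0 0; 0 -2.2 -2.1 -0.2 0 0 0; 0 -2.7 -2.6 -0.4 0 0 0; 0 -2.7 -2.6 -0.5 0 0 0; 0 -2.7 -2.6 -0.7 0 0 0; 0 -2.7 -2.5 -0.8 0 0 0",
)

```text
t: 13.1
eef_pos: [0.5423, -0.0445, 0.2099]
tool_rot: [0.001, 0.396, 0.918, 0.001]
contact_force: [4.0, -1.6, 3.9]
gripper_width: 0.098
```

```bash
python3 look.py 11
```

```text
13.1 [ 0.54233763 -0.04454686  0.20994744] [ 3.96258946 -1.64521182  3.88244334] [-0.11252241 -1.19768899 -0.07172569]
```

View pics/c11.png

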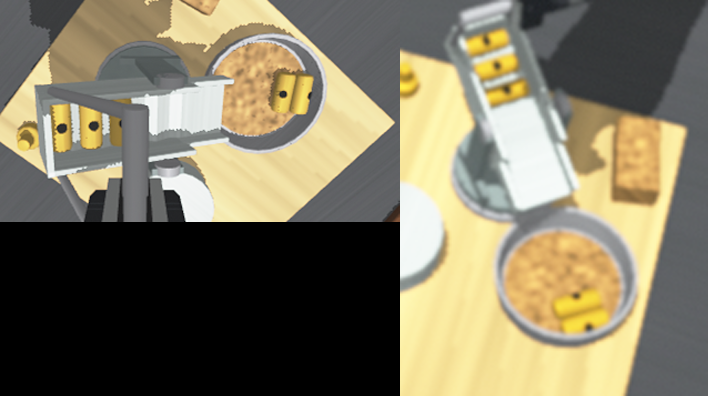

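Call:
move_arm(
  increments="0 -2.1 -2.0 -0.7 0 0 0; 0 -2.1 -1.9 -0.8 0 0 0; 0 -2.0 -1.9 -0.9 0 0 0; 0 -2.0 -1.9 -1.0 0 0 0; 0 -2.0 -1.9 -1.1 0 0 0; 0 -2.0 -1.9 -1.2 0 0 0; 0 -2.0 -1.9 -1.3 0 0 0; 0 -2.0 -1.9 -1.3 0 0 0",
)

```text
t: 14.2
eef_pos: [0.5255, -0.0603, 0.2017]
tool_rot: [0.0, 0.396, 0.918, 0.0]
contact_force: [1.1, -2.1, 8.5]
gripper_width: 0.108
```

Call:
move_arm(
  increments="0 -1.9 -1.8 -1.3 0 0 0; 0 -1.9 -1.8 -1.4 0 0 0; 0 -1.9 -1.8 -1.4 0 0 0; 0 -1.9 -1.8 -1.5 0 0 0; 0 -1.9 -1.8 -1.6 0 0 0; 0 -1.9 -1.9 -1.6 0 0 0; 0 0 0 0 0 0 0; 0 0 0 0 0 0 0",
)

```text
t: 15.2
eef_pos: [0.5151, -0.0701, 0.1932]
tool_rot: [0.001, 0.395, 0.919, 0.001]
contact_force: [2.8, 1.1, 8.2]
gripper_width: 0.103
```

```bash
python3 look.py 12
```

```text
15.2 [ 0.51507577 -0.07006511  0.19323753] [2.76677863 1.05052649 8.16609065] [ 0.21998117 -0.8214245  -0.07428989]
```

View pics/c12.png

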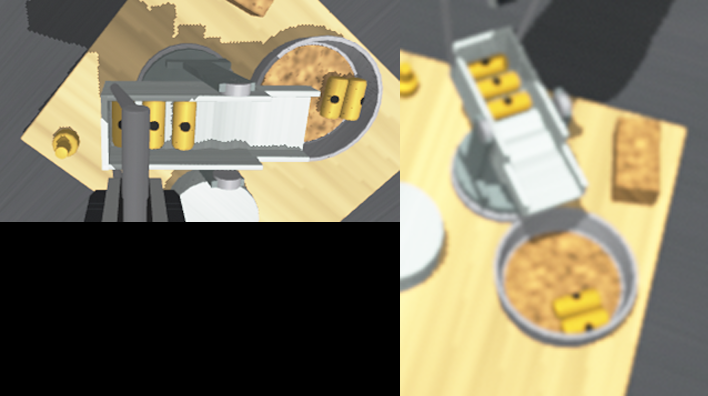

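Call:
move_arm(
  increments="0 -0.8 -0.7 -0.6 0 0 0; 0 -0.7 -0.7 -0.6 0 0 0; 0 0 0 0 0 0 0; 0 0 0 0 0 0 0; 0 0 0 0 0 0 0; 0 0 0 0 0 0 0; 0 0 0 0 0 0 0; 0 0 0 0 0 0 0",
)

```text
t: 16.3
eef_pos: [0.5151, -0.0702, 0.1931]
tool_rot: [0.002, 0.395, 0.919, 0.002]
contact_force: [5.0, 4.0, 13.9]
gripper_width: 0.103
```

Call:
move_arm(
  increments="0 0.8 0.7 0.8 0 0 0; 0.2 0.4 0.4 0.8 0 0 0; 0.4 0 0 0 0 0 0; 0.6 0 0 0 0 0 0; 0.6 0 0 0 0 0 0; 0.6 0 0 4 0 0 0; 0.6 0 0 10 0 0 0; 0.6 0 0 15 0 0 0",
)

```text
t: 17.3
eef_pos: [0.5137, -0.0713, 0.2227]
tool_rot: [-0.0, 0.396, 0.918, -0.0]
contact_force: [0.4, -0.5, 1.3]
gripper_width: 0.602
```

Call:
move_arm(
  increments="0.6 0 0 20 0 0 0; 0.6 0 0 25 0 0 0; 0.6 0 0 25 0 0 0; 0.6 0 15 15 0 0 0; 0.6 0 35 10 0 0 0; 0.6 0 45 0 0 0 0; 0.6 0 45 0 0 0 0; 0.6 0 45 0 0 0 0",
)

```text
t: 18.3
eef_pos: [0.5139, 0.115, 0.3183]
tool_rot: [0.001, 0.396, 0.918, 0.001]
contact_force: [-0.1, 0.7, 0.8]
gripper_width: 0.598
```

Call:
move_arm(
  increments="0.6 0 45 0 0 0 0; 0.6 0 45 0 0 0 0; 0.6 0 40 0 0 0 0; 0.6 0 20 0 0 0 0; 0.6 0 0 0 0 0 0; 0.6 0 0 0 0 0 0; 0.6 0 0 0 0 0 0; 0.6 0 0 0 0 0 0",
)

```text
t: 19.3
eef_pos: [0.5141, 0.2626, 0.317]
tool_rot: [0.0, 0.397, 0.918, 0.0]
contact_force: [-0.2, -1.5, -0.4]
gripper_width: 0.6
```

```bash
python3 - <<'E'
from h import *
i1,_,o=snap('top','t13');i2,_,_=snap('scene','s13');print(o['t'],o['contact_force'],o['eef_pos'])
a=cv2.resize(i1[150:320,205:365],None,fx=2.5,fy=2.5,interpolation=cv2.INTER_CUBIC)
b=cv2.resize(i2[170:390,290:460],None,fx=1.93,fy=1.93,interpolation=cv2.INTER_CUBIC)[:425]
b=cv2.copyMakeBorder(b,0,425-b.shape[0],0,0,cv2.BORDER_CONSTANT)
cv2.imwrite('pics/c13.png',np.hstack([a,b])[:,:,::-1])
E
```

```text
19.3 [-0.23877658 -1.52402046 -0.44617246] [0.51407331 0.26259218 0.31700482]
```

View pics/c13.png

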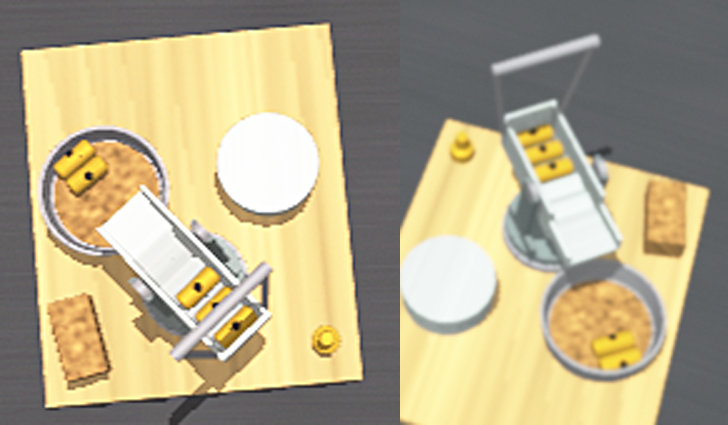

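```bash
python3 - <<'E'
from h import *
print(wz('top',205+222/2.5,150+312/2.5,.212), wz('scene',290+546/1.93-400/1.93,170+54/1.93,.212))
d=np.load('pics/t13.npy');u,v=205+222/2.5,150+312/2.5
print(max(w('top',u,v+j,d[int(round(v+j)),int(round(u))])[2] for j in range(-3,4)))
bot.hand_in()
E
```

```text
[ 0.51427201 -0.07236005  0.212     ] [ 0.51304769 -0.06962015  0.212     ]
0.21736685773203904
the job is handed in; nothing more can be done
```

The job is done and handed in: two nuts are in the dish and the other three are in the cup, which is back level. No verdict came back.

- **Swivel:** I gripped the handle bar from above and swivelled the cup about 0.51 rad anticlockwise. The chute then pointed at about 43.5°. The dish lies at about 43.4°, well inside the 0.15 rad allowed.
- **Tipping:** I tipped in small steps and took pictures after each. From the bar position, the first nut rolled out at about 0.39 rad and the second at about 0.54 rad. The first was later than the roughly 0.3 rad stated, but the 0.15 rad gap matched.
- **Back to level:** I tipped the cup back until a further push moved the bar no more than 0.1 mm. I then let go and backed the arm away. The robot's clock stood at about 19 s of the 48 s allowed.

**Last checks:**
- The final top and scene pictures show two nuts in the dish and three in the cup. The tin, sanding block and brass bush look unmoved. I did not look closely at the screwdriver, but the arm never worked near it.
- The bar's top measured 217 mm above the bench, which is right for a level cup.
- The highest force reading I saw was about 15 N, while pushing against the level stop.
- The scene camera alone put the chute's edge about 7° off the other readings. I took this as pixel error, because the other readings agreed and both nuts landed in the dish.

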